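# Turn the kitchen sign to green and hang today's plaque

## Robot

A 6-joint arm with a two-finger parallel gripper is mounted at the origin on a cart in front of the work surface, level with it; the furniture and walls round the work are solid. World frame = base frame: x ahead of the robot, y to its left, z up, the work surface at z = 0. Lengths are in m, angles in rad, forces in N, time in s.
With the tool pointing down it reaches from about 0.35 to 0.85 m from the base axis. Payload 8.1 kg.
Tool frame: the origin (TCP) lies between the finger pads; the fingertips stand 8 mm ahead of it and the grasp point (between the pads) lies 11 mm behind it; z points along the fingers, y is the line along which they close (so a half turn about z gives the same grasp; the last joint's range is limited). The gripper opens to 93 mm and grips with 3 to 60 N. Pads are 15 mm wide; open, the fingers measure 128 mm over their backs; the gripper's body (75 mm by 188 mm) begins 65 mm behind the grasp point.
Start: joints at [1.212, 0.13, 1.488, -0, 1.523, -0.085], TCP at [0.162, 0.578, 0.227] pointing down, gripper open.
Joint ranges: [-2.96, 2.96], [-0.89, 2.26], [0.02, 2.5], [-1.34, 4.48], [0, 2.73], [-2.66, 2.66]. Speed limits (rad/s): [2.39, 2.39, 2.79, 3.14, 3.14, 3.14].

## Interface

Orientations are given as a rotation vector (axis times angle).
In Python, from plant import read_state, viewer, close_job, spotter gives the robot as it stands. The module is installed in compiled form; this text tells all that it offers.
- The arm moves only by the tool drive_tool, never from a script. Its argument "plan" is a list of rows, each an object of numbers: "ax", "ay", "az": the turn, a rotation vector about the tool's x, y, z in degrees; "tx", "ty", "tz": the shift along the tool's x, y, z in cm; "jaw": the closure, from -1 (fully open) to 1 (shut). A call has 1 to 5 rows; each row is the pose to reach, as a shift and turn from the pose commanded when the call began, along the tool's axes at that moment; what a row does not reach only later rows make up. A row lasts 1/12 s, in which the tool goes at most 41.7 mm and 7.16 degrees, less where a joint would pass 70% of its speed; a pose out of reach is approached as far as the arm can. A call with a gripper value outside its range is refused whole. The fingers move at their own pace and stop on an object; "newtons" is the grip in N (left out, the last holds). Time passes only in rows, so rows that repeat a pose let the fingers close. It gives the time, the measured TCP pose, the force, the opening and the grip force at its end, in the units of the state.
- read_state(): the state, without advancing time (a new reading comes with each control period).
- viewer.capture(name): name is "side" or "top"; returns (picture, depth): 400x640x3 uint8, blue, green, red; 400x640 float32, m along the optical axis (not along the pixel's ray), 0 where there is no reading.
- viewer.camera_params(name): a dict with "intrinsics" (3x3 intrinsics, pixels), "distortion" ([k1, k2, p1, p2, k3] as OpenCV has them; the pictures are not rectified), "R" (3x3) and "t" (3): a world point X has camera coordinates R X + t. Camera axes: x right, y down, z forward; pixel columns grow to the right and rows downward; lengths in m; the calibration is good to about 2 mm. A picture is of the moment at which its call begins. camera_params takes no time and is no camera call.
- close_job(): hands the job in; it is judged then, once.
Trained networks look in the newest picture that a camera, given by its name, has taken for a name from the list of things; names that differ only in an ending like _2 or _b are one class to them, and where a whole thing is asked for, a point or a joint stands for the part that bears it (a point fixed in the world has none). Each returns a list of dicts, best first, with "score" (0 to 1); they miss things now and then, are a little off and sometimes report something else, mostly with a low value. They report only what shows in the picture. A call takes as long as a camera call. They do not tell look-alikes from the thing itself.
- spotter.recognise(camera, name): "box" ([left, top, width, height] in pixels, round what is visible of it).
- spotter.outline_of(camera, name): "pixels" (400x640 bool, what is visible of it) and "box" ([left, top, width, height] in pixels, round what is visible of it).
The state is a dict: "clock": time; "q": joint angles; "joint_velocities": joint speeds; "tau": joint torques, N m; "position": TCP position; "ee_rot": TCP orientation; "wrist_force": force on the tool from outside, world axes, zero at the start; "moment": the same for the moment, N m; "grip_width": opening from 0.0 (shut) to 1.0 (fully open); "finger_force": force on a finger pad.
Only numpy, scipy, OpenCV 4.12 (cv2) and the standard library are available. Lean on these libraries where they do the work, as an engineer would, in place of code of your own. Each camera call takes 0.05 s, during which the arm holds its last target. There are 200 camera calls.

## Task

Service is opening: turn the sloping two-sided sign half a turn on its axle, right up to its stop, so that its green face shows instead of the red one. Then hang the blue lemon plaque on the green face, holes at the top, both holes over the two brass pins and the plate flat against the sign. Let go of everything and leave the tomato plaque and the other things on the worktop where they are.

Things in the scene. Friction and masses are not known exactly. Their poses are not given: they have to be found in the camera images.
- sign_stand: Fixed stand of the sign: dark foot 200x120x12 mm (x -60..140), steel gooseneck 13 mm thick at x = 118 mm, 190 mm high, holding the axle from up-slope (from 66 mm past the board's middle). Origin: underside, below the board's middle; z up, x away from the reader, y left. The axle lies in its x-z plane, 125 mm above the origin, rising 30 degrees towards +x.
- sign_board (a joint): Turn of the sign about its axle, rad. 0: red face (white bars) up; 3.14: green face with the pins up. Hard stops at both, so one way only: as it grows, the wing on the stand's left (+y) rises, passes over the top and comes down on the right, while the other passes below. Stiff pivot (about 0.1 N m: 2 N at a wing's edge); it stays where left.
- board_mid (a point): Middle of the sign board, on the axle, at mid-thickness. Board 120 (along the axle) x 130 (across) x 10 mm. Axes: x up-slope along the axle, z out of the red face (-z out of the green face), y across; they turn with the board.
- pin_left (a point): Root, on the green face, of the brass pin at the reader's left when green is up. Pins: 6 mm diameter, 16 mm long, round ends, square to the face, 60 mm apart, each 30 mm from the axle, 24 mm up-slope of the board's middle. Axes as board_mid.
- pin_right (a point): The same for the pin at the reader's right when the green face is up.
- lemon_plaque: Loose blue plaque with two yellow lemon discs, flat on the worktop face up. Plate 80 (x) x 96 (y) x 6 mm; wooden grip rib in its middle, 30 (x) x 14 (y) mm, 30 mm tall above the plate. Origin: centre of the underside; z out of the face, +x to its top edge (by the holes), y to its left. Two 9 mm through holes at x = 24, y = +-30 mm. 80 to 170 g.
- lemon_plaque_hole_left (a point): Centre of the lemon plaque's left hole (y = +30 mm), at the underside; axes as the plaque.
- lemon_plaque_hole_right (a point): Centre of its right hole (y = -30 mm), at the underside; axes as the plaque.
- tomato_plaque: White plaque with two red tomato discs; otherwise made like the lemon plaque. Not wanted today.
- mug: Bystander: white spotted mug, 82x114x91 mm, stands on the worktop; origin at the centre of its underside.
- salt_shaker: Bystander: salt shaker, 44x44x90 mm, stands on the worktop; origin at the centre of its underside.
- tomato: Bystander: real tomato, 68x69x71 mm, stands on the worktop; origin at the centre of its underside.
- lemon: Bystander: real lemon, 71x53x51 mm, stands on the worktop; origin at the centre of its underside.
- garlic: Bystander: garlic bulb, 56x56x56 mm, stands on the worktop; origin at the centre of its underside.
- pepper_mill: Bystander: wooden pepper mill, 58x58x170 mm, stands on the worktop; origin at the centre of its underside.
Mind the look-alikes: they are no part of the job. What is shaped like the lemon_plaque but orange is not meant.

How it is judged:
On the way, in this order (a step that is already met when the one before it is completed fails the run):
1. the sign is turned to its green face (value of joint sign_board above 3.02 rad), for 0.2 s.
2. the lemon plaque hangs on both pins (distance between lemon_plaque_hole_left and pin_left below 0.006 m and distance between lemon_plaque_hole_right and pin_right below 0.006 m), for 0.2 s.
At the end, for the whole second after the job is handed in: The sign is within 0.12 rad of its green stop (joint above 3.02); each hole of the lemon plaque (its centre at the underside) lies within 6 mm of the root of its own pin, left on left and right on right, and the plaque is at rest (below 20 mm/s) (all of step 2 and value of joint sign_board above 3.02 rad and linear speed of lemon_plaque below 0.02 m/s); the robot touches nothing.
It fails at once if the tomato plaque is shifted by more than 3 cm (distance of tomato_plaque from where it was at the start of the episode above 0.03 m).
It fails at once if a bystander is shifted by more than 3 cm or toppled (distance of any of mug, salt_shaker, tomato, lemon, garlic, pepper_mill from where it was at the start of the episode above 0.03 m or angle between any of mug, salt_shaker, tomato, lemon, garlic, pepper_mill's own z axis and vertical above 0.6 rad).
It also fails if it takes over 67 s, if anything falls off the work surface, if the arm or the gripper's body presses on something with over 40 N, if the wrist force passes 120 N, or if a joint passes its speed limit or range.

## Working session

There is one attempt and no reset: what is moved stays moved. The work goes in short steps, Python scripts to look and compute and a tool call to move; the robot and the scene stay as the last step left them, time stands still between calls to the robot, and variables do not carry over. Pictures are saved under pics/ and viewed, at most 10 in all, crops included, and the job is handed in when it is done.

Besides the shell and the picture viewer there is one more tool, called after "Emit:" by a JSON object that holds its "fn" and its "kwargs", one argument or row to a line. drive_tool: Moves the arm, as the interface text tells. Its arguments: {"type":"object","properties":{"plan":{"type":"array","items":{"type":"object","properties":{"ax":{"type":"number"},"ay":{"type":"number"},"az":{"type":"number"},"tx":{"type":"number"},"ty":{"type":"number"},"tz":{"type":"number"},"jaw":{"type":"number"}}}},"newtons":{"type":"number"}},"required":["plan"]}

```bash
mkdir -p pics; cat > h.py <<'E'
import numpy as np, cv2
from scipy.spatial.transform import Rotation as Rn
from plant import read_state, viewer, close_job, spotter
def pts(cam, depth, mask):
    p=viewer.camera_params(cam); K=np.array(p["intrinsics"]);d=np.array(p["distortion"]);R=np.array(p["R"]);t=np.array(p["t"])
    v,u=np.nonzero(mask&(depth>0)); z=depth[v,u]
    if len(u)==0: return np.zeros((0,3)),u,v
    n=cv2.undistortPoints(np.stack([u,v],1).astype(float)[:,None],K,d)[:,0]
    X=np.c_[n*z[:,None],z]
    return (X-t)@R,u,v
E
python3 - <<'E'
from h import *
for c in ("side","top"):
    im,d=viewer.capture(c); cv2.imwrite(f"pics/{c}0.png",im); np.save(c+"0.npy",d)
    p=viewer.camera_params(c); print(c,np.round(-np.array(p["R"]).T@p["t"],3),np.round(p["R"],2).tolist(),np.round(p["intrinsics"],0).tolist())
    for n in ("sign_stand","sign_board","lemon_plaque","tomato_plaque","mug","salt_shaker","tomato","lemon","garlic","pepper_mill"):
        for r in spotter.outline_of(c,n)[:3]:
            if r["score"]<.3: continue
            P,u,v=pts(c,d,r["pixels"])
            if len(P): print(n,round(r["score"],2),r["box"],"lo",np.round(np.percentile(P,3,0),3),"hi",np.round(np.percentile(P,97,0),3))
print(read_state())
E
```

```text
side [-0.025 -0.183  1.115] [[0.31, -0.95, 0.0], [-0.79, -0.26, -0.55], [0.53, 0.17, -0.83]] [[374.0, 0.0, 319.0], [0.0, 374.0, 197.0], [0.0, 0.0, 1.0]]
sign_stand 0.71 [314.4, 172.6, 46.7, 78.1] lo [ 0.504 -0.115  0.007] hi [ 0.627 -0.001  0.172]
sign_board 0.92 [313.8, 192.1, 45.6, 44.2] lo [ 0.505 -0.114  0.089] hi [0.617 0.    0.164]
sign_board 0.47 [380.7, 267.6, 32.6, 28.0] lo [ 0.413 -0.335  0.001] hi [ 0.495 -0.241  0.034]
lemon_plaque 0.65 [212.9, 214.0, 31.9, 32.3] lo [0.412 0.25  0.001] hi [0.486 0.341 0.036]
lemon_plaque 0.58 [258.0, 217.0, 27.3, 31.4] lo [ 0.45  0.11 -0.  ] hi [0.541 0.187 0.034]
tomato_plaque 0.58 [381.8, 267.0, 33.1, 26.7] lo [ 0.413 -0.335  0.001] hi [ 0.494 -0.242  0.034]
tomato_plaque 0.49 [267.2, 144.4, 19.9, 39.6] lo [0.699 0.183 0.004] hi [0.739 0.229 0.159]
mug 0.68 [237.1, 147.9, 28.8, 32.7] lo [0.665 0.274 0.01 ] hi [0.743 0.366 0.089]
salt_shaker 0.65 [211.1, 219.4, 35.8, 23.8] lo [0.411 0.25  0.   ] hi [0.489 0.342 0.035]
tomato 0.63 [218.7, 174.6, 21.0, 19.6] lo [ 0.575  0.333 -0.001] hi [0.631 0.394 0.058]
tomato 0.38 [270.2, 145.5, 19.5, 
[... 1976 characters left out ...]
 hi [0.721 0.23  0.129]
{'clock': 1.1, 'q': array([ 1.21155566e+00,  1.30410878e-01,  1.48814991e+00, -1.92233308e-05,
        1.52299975e+00, -8.53931706e-02]), 'joint_velocities': array([-0.00040282, -0.00028489,  0.00066233,  0.00169453, -0.00180748,
       -0.00036462]), 'tau': array([-1.84247307e-03, -5.59758246e+01, -4.92076278e+01,  7.66795222e-02,
        2.19103927e-02,  4.11008614e-05]), 'position': array([0.162253  , 0.57767188, 0.22665625]), 'ee_rot': array([4.28810839e-01, 3.11216380e+00, 4.25566856e-05]), 'wrist_force': array([ 0.66118498, -1.10682157, -0.02424494]), 'moment': array([ 0.01497788, -0.02673011, -0.02633013]), 'finger_force': 0.0, 'grip_width': 1.0004782026630468}
```

View pics/side0.png

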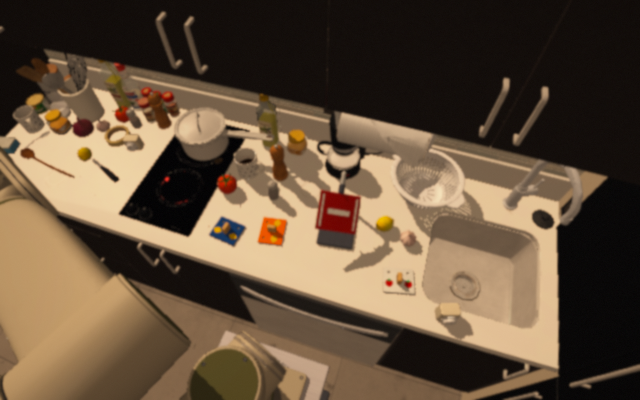

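View pics/top0.png

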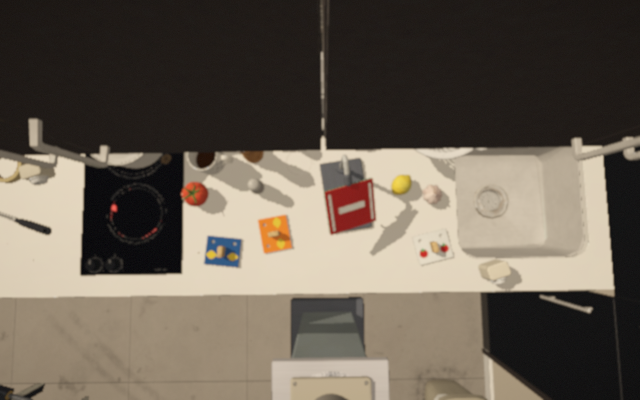

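Side: red board at (339,215), blue plaque (228,231), orange decoy (272,231). Top: board (350,206), blue plaque (223,251), tomato plaque (434,247). Next I measure both and view enlarged crops.

```bash
cat >> h.py <<'E'
def rect(P2):
    (c,s,a)=cv2.minAreaRect(P2.astype(np.float32)); return np.array(c),s,a
def colmask(im,h0,h1,smin=100,vmin=30):
    h=cv2.cvtColor(im,cv2.COLOR_BGR2HSV); return (h[...,0]>=h0)&(h[...,0]<=h1)&(h[...,1]>smin)&(h[...,2]>vmin)
def board_fit(P,nz=None):
    n=None; Q=P
    for _ in range(4):
        c=Q.mean(0); n=np.linalg.svd(Q-c,full_matrices=False)[2][2]; n*=np.sign(n[2]); Q=P[abs((P-c)@n)<.004]
    return c,n,Q
E
python3 - <<'E'
from h import *
crops=[]
for c in ("side","top"):
    im=cv2.imread(f"pics/{c}0.png"); d=np.load(c+"0.npy")
    P,u,v=pts(c,d,(colmask(im,0,8,120)|colmask(im,172,180,120)))
    k=(abs(P[:,0]-.565)<.1)&(abs(P[:,1]+.057)<.1)&(P[:,2]>.06)
    C,n,Q=board_fit(P[k]); 
    a=np.array([-n[0],-n[1],0]);e=np.array([0,0,1])-n*n[2];e/=np.linalg.norm(e);f=np.cross(n,e)
    q=np.c_[(Q-C)@e,(Q-C)@f]; r=rect(q)
    print(c,"n",n,"tilt",np.degrees(np.arccos(n[2])),"yaw from n",np.degrees(np.arctan2(e[1],e[0])),"rect",r[1],r[2])
    mid=C+r[0][0]*e+r[0][1]*f; print(" top centre",mid,"mid",mid-.005*n, len(Q))
    P,u,v=pts(c,d,colmask(im,100,125,100)); k=(abs(P[:,0]-.45)<.07)&(abs(P[:,1]-.295)<.07)&(P[:,2]<.012)
    Q=P[k]; c0,s,ang=rect(Q[:,:2]); print(" blue",c0,s,ang,len(Q),np.median(Q[:,2]))
    Q=P[(abs(P[:,0]-.45)<.07)&(abs(P[:,1]-.295)<.07)]
    A,u,v=pts(c,d,d>0); k=(abs(A[:,0]-.45)<.06)&(abs(A[:,1]-.295)<.06)
    K=k&(A[:,2]>.003); print(" plate all",rect(A[K][:,:2]))
    K=k&(A[:,2]>.025); print(" rib",len(A[K]),A[K].mean(0),rect(A[K][:,:2]))
    Y=colmask(im,20,35,120); B,u,v=pts(c,d,Y); k=(abs(B[:,0]-.45)<.06)&(abs(B[:,1]-.295)<.06)
    lab=B[k]; print(" yellow",np.round(lab[::max(1,len(lab)//12)],3).tolist())
    bx={"side":((205,205,50,50),(300,165,80,100)),"top":((200,228,48,48),(312,150,80,100))}[c]
    for (x,y,w,h) in bx: crops.append(cv2.resize(im[y:y+h,x:x+w],(380,280 if w!=80 else 290),interpolation=cv2.INTER_CUBIC))
g=[cv2.resize(x,(380,285)) for x in crops]
cv2.imwrite("pics/c1.png",np.vstack([np.hstack(g[:2]),np.hstack(g[2:])]))
E
```

```text
side n [-0.43239334 -0.36160141  0.82600268] tilt 34.30972065235067 yaw from n 39.905026356283685 rect (0.12801186740398407, 0.1224670559167862) 62.927223205566406
 top centre [ 0.56125533 -0.05671385  0.12895166] mid [ 0.56341729 -0.05490584  0.12482165] 1276
 blue [0.44972128 0.29314476] (0.08956510573625565, 0.07565320283174515) 83.56768798828125 260 0.006024568761196924
 plate all (array([0.45085025, 0.29555786]), (0.11264094710350037, 0.11964856833219528), 1.1214301586151123)
 rib 42 [0.45014955 0.29520868 0.03412478] (array([0.45104375, 0.29583052]), (0.014112881384789944, 0.028064602985978127), 84.67534637451172)
 yellow [[0.45, 0.332, 0.006], [0.446, 0.334, 0.005], [0.448, 0.323, 0.008], [0.442, 0.328, 0.008], [0.445, 0.318, 0.008], [0.438, 0.325, 0.009], [0.442, 0.316, 0.009], [0.436, 0.325, 0.007], [0.441, 0.272, 0.007], [0.435, 0.271, 0.012], [0.44, 0.263, 0.008], [0.435, 0.269, 0.006], [0.435, 0.257, 0.012], [0.431, 0.262, 0.01]]
top n [-0.43254592 -0.35888412  0.82710714] tilt 34.19729203083115 yaw from n 39.68255454473014 rect (0.12775558233261108, 0.12027489393949509) 62.58677673339844
 top centre [ 0.56211057 -0.05956709  0.12873472] mid [ 0.5642733  -0.05777267  0.12459918] 1478
 blue [0.45096782 0.29120082] (0.08961301296949387, 0.07200457155704498) 83.89230346679688 476 0.005351649740863483
 plate all (array([0.44984999, 0.29561153]), (0.1175295040011406, 0.11901602149009705), 89.14360046386719)
 rib 64 [0.45259656 0.28929125 0.03413028] (array([0.45253545, 0.2909382 ]), (0.015929745510220528, 0.02729007415473461), 86.86460876464844)
 yellow [[0.451, 0.327, 0.003], [0.449, 0.321, 0.005], [0.446, 0.32, 0.006], [0.444, 0.33, 0.01], [0.443, 0.311, 0.008], [0.441, 0.331, 0.006], [0.44, 0.312, 0.006], [0.44, 0.261, 0.008], [0.438, 0.319, 0.008], [0.437, 0.264, 0.005], [0.435, 0.323, 0.006], [0.434, 0.264, 0.006], [0.432, 0.266, 0.01], [0.429, 0.267, 0.006]]
```

View pics/c1.png

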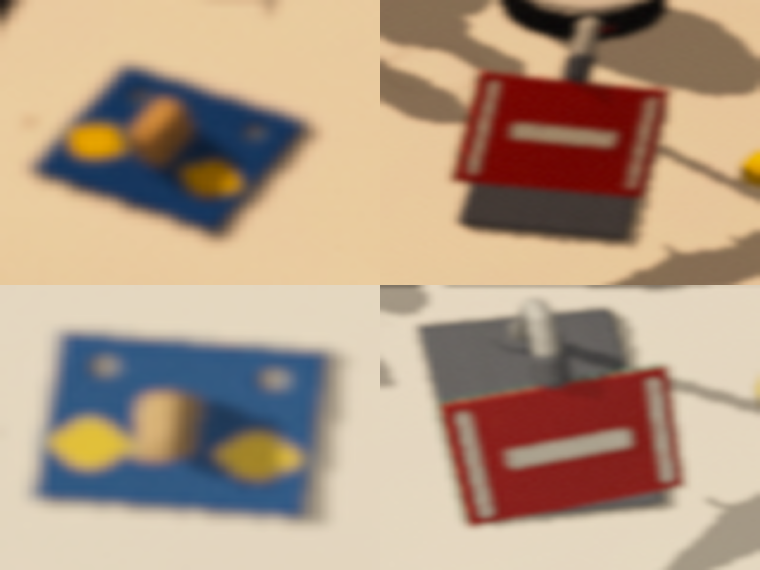

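The crops show the plaque's holes on its far edge and the board already raised on its left by about 17°. From the fit: axle elevation 30.0°, yaw 7.9°, middle ≈ (0.564, -0.056, 0.125), which matches the given sizes.

```bash
cat >> h.py <<'E'
yaw=np.radians(7.9); MID=np.array([.5638,-.0563,.1247])
cz,sz=np.cos(yaw),np.sin(yaw)
A=np.array([cz*.866,sz*.866,.5]); N0=np.array([-.5*cz,-.5*sz,.866]); L=np.array([-sz,cz,0])
RPUSH=np.c_[L,A,-N0]           # tool x left, y upslope, z into board
RPLACE=np.c_[-A,L,-N0]         # tool y left, x downslope
def bp(c,y,w): return MID+(c*A+y*L+w*N0)/1000      # board coordinates, mm
def ptip(c,y,w): return bp(c,y,w+8)                 # TCP for a tip position (z along -N0)
def plan(way,p=None,R=None):
    s=read_state()
    if p is None: p=s["position"]; R=Rn.from_rotvec(s["ee_rot"]).as_matrix()
    for q,Rq in way:
        rv=Rn.from_matrix(R.T@Rq).as_rotvec(degrees=True).round(1); t=(R.T@(q-p)*100).round(2)
        print("a",rv,"t",t,"| n=",int(max(np.ceil(np.linalg.norm(rv)/7.16),np.ceil(np.linalg.norm(t)/4.17))))
        p=p+R@t/100; R=R@Rn.from_rotvec(rv,degrees=True).as_matrix()
E
python3 - <<'E'
from h import *
from scipy.spatial.transform import Slerp
s=read_state(); p0=s["position"]; R0=Rn.from_rotvec(s["ee_rot"])
S=Slerp([0,1],Rn.concatenate([R0,Rn.from_matrix(RPUSH)]))
e=ptip(-25,-52,110); print("end",e,(R0.inv()*Rn.from_matrix(RPUSH)).magnitude()*57.3)
h=np.array([.38,.28,.34])
way=[(p0+(h-p0)*.5,S(.25).as_matrix()),(h,S(.5).as_matrix()),(h+(e-h)*.5+[0,0,.05],S(.75).as_matrix()),(e,RPUSH)]
plan(way)
E
```

```text
end [ 0.49106253 -0.11889139  0.214388  ] 72.16235167956528
a [-6.6 -4.3 16.2] t [-14.51 -11.38  -5.67] | n= 5
a [-6.7 -4.4 16.2] t [-17.43  -6.19  -5.48] | n= 5
a [-6.6 -4.3 16.2] t [-18.52  -9.34   0.34] | n= 5
a [-6.6 -4.4 16.2] t [-19.77  -7.74  10.25] | n= 6
```

Emit:
{"fn": "drive_tool", "kwargs": {
  "plan": [
    {"ax": -6.6,"ay": -4.3,"az": 16.2,"tx": -14.5,"ty": -11.4,"tz": -5.7,"jaw": 1},
    {"ax": -6.6,"ay": -4.3,"az": 16.2,"tx": -14.5,"ty": -11.4,"tz": -5.7,"jaw": 1},
    {"ax": -6.6,"ay": -4.3,"az": 16.2,"tx": -14.5,"ty": -11.4,"tz": -5.7,"jaw": 1},
    {"ax": -6.6,"ay": -4.3,"az": 16.2,"tx": -14.5,"ty": -11.4,"tz": -5.7,"jaw": 1},
    {"ax": -6.6,"ay": -4.3,"az": 16.2,"tx": -14.5,"ty": -11.4,"tz": -5.7,"jaw": 1}
  ],
  "newtons": 20
}}

```text
clock: 1.52
position: [0.2722, 0.4266, 0.2852]
ee_rot: [0.838, 2.928, 0.16]
wrist_force: [0.5, 0.1, 1.3]
grip_width: 0.695
finger_force: 0.0
```

Emit:
{"fn": "drive_tool", "kwargs": {
  "plan": [
    {"ax": -6.7,"ay": -4.4,"az": 16.2,"tx": -17.4,"ty": -6.2,"tz": -5.5,"jaw": 1},
    {"ax": -6.7,"ay": -4.4,"az": 16.2,"tx": -17.4,"ty": -6.2,"tz": -5.5,"jaw": 1},
    {"ax": -6.7,"ay": -4.4,"az": 16.2,"tx": -17.4,"ty": -6.2,"tz": -5.5,"jaw": 1},
    {"ax": -6.7,"ay": -4.4,"az": 16.2,"tx": -17.4,"ty": -6.2,"tz": -5.5,"jaw": 1},
    {"ax": -6.7,"ay": -4.4,"az": 16.2,"tx": -17.4,"ty": -6.2,"tz": -5.5,"jaw": 1}
  ]
}}

```text
clock: 1.93
position: [0.3807, 0.2775, 0.3425]
ee_rot: [1.205, 2.685, 0.308]
wrist_force: [0.6, 0.5, 0.6]
grip_width: 0.334
finger_force: 0.0
```

Emit:
{"fn": "drive_tool", "kwargs": {
  "plan": [
    {"ax": -6.6,"ay": -4.3,"az": 16.2,"tx": -18.5,"ty": -9.3,"tz": 0.3,"jaw": 1},
    {"ax": -6.6,"ay": -4.3,"az": 16.2,"tx": -18.5,"ty": -9.3,"tz": 0.3,"jaw": 1},
    {"ax": -6.6,"ay": -4.3,"az": 16.2,"tx": -18.5,"ty": -9.3,"tz": 0.3,"jaw": 1},
    {"ax": -6.6,"ay": -4.3,"az": 16.2,"tx": -18.5,"ty": -9.3,"tz": 0.3,"jaw": 1},
    {"ax": -6.6,"ay": -4.3,"az": 16.2,"tx": -18.5,"ty": -9.3,"tz": 0.3,"jaw": 1}
  ]
}}

```text
clock: 2.35
position: [0.4348, 0.0794, 0.3287]
ee_rot: [1.525, 2.399, 0.44]
wrist_force: [1.1, 0.9, -0.4]
grip_width: 0.012
finger_force: 0.0
```

```bash
python3 - <<'E'
from h import *
P=lambda y,w:(ptip(-25,y,w),RPUSH)
plan([P(-52,110),P(-52,30),P(-53,-5)])
E
```

```text
a [-6.5 -4.3 16.3] t [-19.66  -7.75  10.42] | n= 6
a [ 0. -0. -0.] t [-0.01 -0.    8.  ] | n= 2
a [ 0. -0. -0.] t [-0.11 -0.    3.5 ] | n= 1
```

Emit:
{"fn": "drive_tool", "kwargs": {
  "plan": [
    {"ax": -6.5,"ay": -4.3,"az": 16.3,"tx": -19.7,"ty": -7.8,"tz": 10.4,"jaw": 1},
    {"ax": -6.5,"ay": -4.3,"az": 16.3,"tx": -19.7,"ty": -7.8,"tz": 10.4,"jaw": 1},
    {"ax": -6.5,"ay": -4.3,"az": 16.3,"tx": -19.7,"ty": -7.8,"tz": 10.4,"jaw": 1},
    {"ax": -6.5,"ay": -4.3,"az": 16.3,"tx": -19.7,"ty": -7.8,"tz": 10.4,"jaw": 1},
    {"ax": -6.5,"ay": -4.3,"az": 16.3,"tx": -19.7,"ty": -7.8,"tz": 10.4,"jaw": 1}
  ]
}}

```text
clock: 2.77
position: [0.4838, -0.0968, 0.227]
ee_rot: [1.804, 2.067, 0.554]
wrist_force: [1.5, 1.2, -0.2]
grip_width: 0.003
finger_force: 0.0
```

```bash
python3 - <<'E'
from h import *
P=lambda y,w:(ptip(-25,y,w),RPUSH)
plan([P(-52,110),P(-52,30),P(-53,-5)])
E
```

```text
a [ 0.   0.1 -0.1] t [-2.28 -0.27  1.3 ] | n= 1
a [ 0. -0. -0.] t [-0.  0.  8.] | n= 2
a [ 0. -0. -0.] t [-0.11  0.    3.5 ] | n= 1
```

Emit:
{"fn": "drive_tool", "kwargs": {
  "plan": [
    {"tx": -2.3,"ty": -0.3,"tz": 1.3,"jaw": 1},
    {"tx": -2.3,"ty": -0.3,"tz": 5.3,"jaw": 1},
    {"tx": -2.3,"ty": -0.3,"tz": 9.3,"jaw": 1},
    {"tx": -2.4,"ty": -0.3,"tz": 11.5,"jaw": 1},
    {"tx": -2.4,"ty": -0.3,"tz": 12.8,"jaw": 1}
  ]
}}

```text
invalid input at $.plan[0]: expected keys ax, ay, az, tx, ty, tz, jaw
```

Emit:
{"fn": "drive_tool", "kwargs": {
  "plan": [
    {"tx": 0.2,"tz": 1.2,"jaw": 1},
    {"tx": 0.4,"tz": 2.3,"jaw": 1},
    {"tx": 1.0,"tz": 3.1,"jaw": 1},
    {"tx": 1.7,"tz": 3.7,"jaw": 1},
    {"tx": 2.0,"tz": 4.1,"jaw": 1}
  ]
}}

```text
invalid input at $.plan[0]: expected keys ax, ay, az, tx, ty, tz, jaw
```

```bash
cat >> h.py <<'E'
def tiploc():
    s=read_state(); Rt=Rn.from_rotvec(s["ee_rot"]).as_matrix(); d=s["position"]+.008*Rt[:,2]-MID
    return np.round([d@A*1e3,d@L*1e3,d@N0*1e3],1)
E
python3 - <<'E'
from h import *
print(tiploc()); im,d=viewer.capture("top"); im2,d2=viewer.capture("side")
f=lambda i,x,y:cv2.resize(i[y:y+130,x:x+130],(390,390))
cv2.imwrite("pics/p1.png",np.hstack([f(im,285,130),f(im2,280,150)]))
E
```

```text
[-22.3 -29.2 123. ]
```

View pics/p1.png

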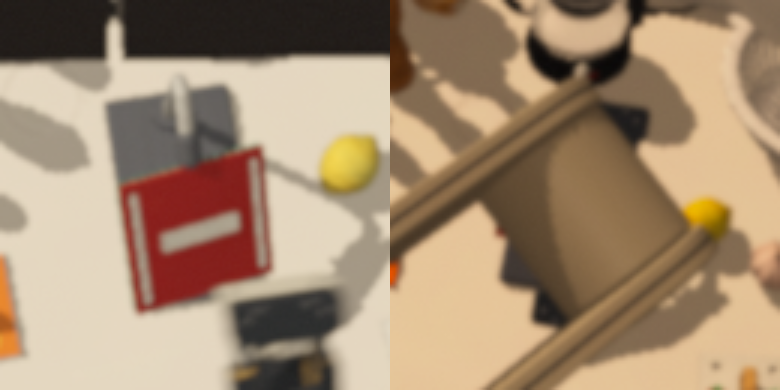

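The rows were refused because every key is required. The picture shows the board unturned, with the gripper at its near right corner. I'll resend with full rows.

Emit:
{"fn": "drive_tool", "kwargs": {
  "plan": [
    {"ax": 0,"ay": 0,"az": 0,"tx": -2.3,"ty": -0.3,"tz": 1.3,"jaw": 1},
    {"ax": 0,"ay": 0,"az": 0,"tx": -2.3,"ty": -0.3,"tz": 5.3,"jaw": 1},
    {"ax": 0,"ay": 0,"az": 0,"tx": -2.3,"ty": -0.3,"tz": 9.3,"jaw": 1},
    {"ax": 0,"ay": 0,"az": 0,"tx": -2.4,"ty": -0.3,"tz": 11.5,"jaw": 1},
    {"ax": 0,"ay": 0,"az": 0,"tx": -2.4,"ty": -0.3,"tz": 12.8,"jaw": 1}
  ]
}}

```text
clock: 3.28
position: [0.5472, -0.1085, 0.1115]
ee_rot: [1.808, 2.074, 0.553]
wrist_force: [-4.4, 0.3, 2.5]
grip_width: 0.006
finger_force: 1.5
```

Emit:
{"fn": "drive_tool", "kwargs": {
  "plan": [
    {"ax": 0,"ay": 0,"az": 0,"tx": 0.2,"ty": 0,"tz": 1.2,"jaw": 1},
    {"ax": 0,"ay": 0,"az": 0,"tx": 0.4,"ty": 0,"tz": 2.3,"jaw": 1},
    {"ax": 0,"ay": 0,"az": 0,"tx": 1.0,"ty": 0,"tz": 3.1,"jaw": 1},
    {"ax": 0,"ay": 0,"az": 0,"tx": 1.7,"ty": 0,"tz": 3.7,"jaw": 1},
    {"ax": 0,"ay": 0,"az": 0,"tx": 2.0,"ty": 0,"tz": 4.1,"jaw": 1}
  ]
}}

```text
clock: 3.7
position: [0.5656, -0.0862, 0.0792]
ee_rot: [1.804, 2.071, 0.554]
wrist_force: [-0.7, -1.9, 2.0]
grip_width: 0.005
finger_force: 1.0
```

```bash
python3 - <<'E'
from h import *
print(tiploc())
E
```

```text
[-24.8 -29.8 -46.2]
```

Emit:
{"fn": "drive_tool", "kwargs": {
  "plan": [
    {"ax": 0,"ay": 0,"az": 0,"tx": -0.5,"ty": 0,"tz": -3.5,"jaw": 1},
    {"ax": 0,"ay": 0,"az": 0,"tx": -0.5,"ty": 0,"tz": -7.5,"jaw": 1},
    {"ax": 0,"ay": 0,"az": 0,"tx": -0.5,"ty": 0,"tz": -11.5,"jaw": 1},
    {"ax": 0,"ay": 0,"az": 0,"tx": -0.5,"ty": 0,"tz": -15.6,"jaw": 1},
    {"ax": 0,"ay": 0,"az": 0,"tx": -0.5,"ty": 0,"tz": -15.6,"jaw": 1}
  ]
}}

```text
clock: 4.12
position: [0.4903, -0.1045, 0.2246]
ee_rot: [1.794, 2.062, 0.555]
wrist_force: [1.3, -1.4, 1.6]
grip_width: 0.004
finger_force: 0.0
```

Emit:
{"fn": "drive_tool", "kwargs": {
  "plan": [
    {"ax": 0,"ay": 0,"az": 0,"tx": 3.5,"ty": 0,"tz": 0,"jaw": 1},
    {"ax": 0,"ay": 0,"az": 0,"tx": 7.0,"ty": 0,"tz": 0,"jaw": 1},
    {"ax": 0,"ay": 0,"az": 0,"tx": 10.5,"ty": 0,"tz": 0,"jaw": 1},
    {"ax": 0,"ay": 0,"az": 0,"tx": 10.5,"ty": 0,"tz": 3.7,"jaw": 1},
    {"ax": 0,"ay": 0,"az": 0,"tx": 10.5,"ty": 0,"tz": 7.0,"jaw": 1}
  ]
}}

```text
clock: 4.53
position: [0.5121, 0.0081, 0.1592]
ee_rot: [1.792, 2.066, 0.562]
wrist_force: [0.5, -0.6, -0.6]
grip_width: 0.006
finger_force: 0.0
```

```bash
python3 - <<'E'
from h import *
print(tiploc()); im,d=viewer.capture("top"); im2,d2=viewer.capture("side")
f=lambda i,x,y:cv2.resize(i[y:y+130,x:x+130],(390,390))
cv2.imwrite("pics/p2.png",np.hstack([f(im,285,130),f(im2,280,150)]))
E
```

```text
[-19.3  70.9  43. ]
```

View pics/p2.png

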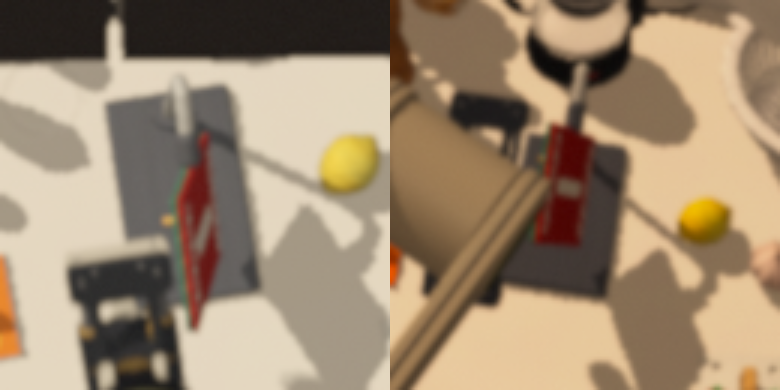

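Top view: the board is nearly upright, with the pins on its left at (168,220) and the fingers left of it. Now I push it over.

Emit:
{"fn": "drive_tool", "kwargs": {
  "plan": [
    {"ax": 0,"ay": 0,"az": 0,"tx": -2.9,"ty": -0.4,"tz": 0.5,"jaw": 1},
    {"ax": 0,"ay": 0,"az": 0,"tx": -5.0,"ty": -0.4,"tz": 0.4,"jaw": 1},
    {"ax": 0,"ay": 0,"az": 0,"tx": -6.0,"ty": -0.4,"tz": 0,"jaw": 1},
    {"ax": 0,"ay": 0,"az": 0,"tx": -7.0,"ty": -0.4,"tz": 0,"jaw": 1},
    {"ax": 0,"ay": 0,"az": 0,"tx": -7.8,"ty": -0.4,"tz": 0,"jaw": 1}
  ]
}}

```text
clock: 5.05
position: [0.5163, -0.0724, 0.1529]
ee_rot: [1.806, 2.07, 0.554]
wrist_force: [-0.2, 2.8, -0.3]
grip_width: 0.002
finger_force: 1.2
```

Emit:
{"fn": "drive_tool", "kwargs": {
  "plan": [
    {"ax": 0,"ay": 0,"az": 0,"tx": -0.9,"ty": 0,"tz": 0.4,"jaw": 1},
    {"ax": 0,"ay": 0,"az": 0,"tx": -1.7,"ty": 0,"tz": 1.0,"jaw": 1},
    {"ax": 0,"ay": 0,"az": 0,"tx": -2.3,"ty": 0,"tz": 1.8,"jaw": 1},
    {"ax": 0,"ay": 0,"az": 0,"tx": -2.8,"ty": 0,"tz": 2.6,"jaw": 1},
    {"ax": 0,"ay": 0,"az": 0,"tx": -3.1,"ty": 0,"tz": 3.2,"jaw": 1}
  ]
}}

```text
clock: 5.47
position: [0.5369, -0.1009, 0.1246]
ee_rot: [1.805, 2.07, 0.554]
wrist_force: [-1.2, 2.7, 3.2]
grip_width: 0.004
finger_force: 1.1
```

```bash
python3 - <<'E'
from h import *
print(tiploc())
E
```

```text
[-28.4 -40.5   8.3]
```

Emit:
{"fn": "drive_tool", "kwargs": {
  "plan": [
    {"ax": 0,"ay": 0,"az": 0,"tx": -0.2,"ty": 0,"tz": 0.2,"jaw": 1},
    {"ax": 0,"ay": 0,"az": 0,"tx": -0.3,"ty": 0,"tz": 0.3,"jaw": 1},
    {"ax": 0,"ay": 0,"az": 0,"tx": -0.3,"ty": 0,"tz": 0.4,"jaw": 1},
    {"ax": 0,"ay": 0,"az": 0,"tx": -0.3,"ty": 0,"tz": 0.5,"jaw": 1},
    {"ax": 0,"ay": 0,"az": 0,"tx": -0.3,"ty": 0,"tz": 0.5,"jaw": 1}
  ]
}}

```text
clock: 5.88
position: [0.5385, -0.1026, 0.1218]
ee_rot: [1.804, 2.075, 0.552]
wrist_force: [-39.3, 4.7, 33.6]
grip_width: 0.006
finger_force: 24.6
```

```bash
python3 - <<'E'
from h import *
print(tiploc())
E
```

```text
[-28.8 -42.4   5.2]
```

Emit:
{"fn": "drive_tool", "kwargs": {
  "plan": [
    {"ax": 0,"ay": 0,"az": 0,"tx": 0,"ty": 0,"tz": -3,"jaw": 1},
    {"ax": 0,"ay": 0,"az": 0,"tx": 0,"ty": 0,"tz": -7,"jaw": 1},
    {"ax": 0,"ay": 0,"az": 0,"tx": 0,"ty": 0,"tz": -11,"jaw": 1},
    {"ax": 0,"ay": 0,"az": 0,"tx": 0,"ty": 0,"tz": -15,"jaw": 1},
    {"ax": 0,"ay": 0,"az": 0,"tx": 0,"ty": 0,"tz": -15,"jaw": 1}
  ]
}}

```text
clock: 6.3
position: [0.466, -0.1154, 0.2596]
ee_rot: [1.795, 2.062, 0.552]
wrist_force: [0.9, -0.4, 1.1]
grip_width: 0.005
finger_force: 0.0
```

```bash
cat >> h.py <<'E'
py=np.radians(-6.1); PX=np.array([np.cos(py),np.sin(py),0]); PY=np.array([-np.sin(py),np.cos(py),0]); PC=np.array([.4518,.2933,0])
RGRASP=np.c_[-PX,PY,[0,0,-1]]
E
python3 - <<'E'
from h import *
from scipy.spatial.transform import Slerp
s=read_state(); p0=s["position"]; print(tiploc())
S=Slerp([0,1],Rn.concatenate([Rn.from_rotvec(s["ee_rot"]),Rn.from_matrix(RGRASP)]))
e=PC+[0,0,.13]; u=np.array([.44,.05,.26])
plan([(p0*.5+u*.5,S(.25).as_matrix()),(u,S(.5).as_matrix()),(u*.5+e*.5+[0,0,.03],S(.75).as_matrix()),(e,RGRASP)])
E
```

```text
[-23.4 -45.1 161.3]
a [  6.4   5.1 -18.5] t [ 8.37 -0.1  -0.16] | n= 3
a [  6.3   5.1 -18.5] t [7.95 2.58 0.44] | n= 3
a [  6.4   5.2 -18.6] t [8.35 8.11 5.  ] | n= 4
a [  6.3   5.1 -18.5] t [ 5.22 10.08 10.47] | n= 4
```

Emit:
{"fn": "drive_tool", "kwargs": {
  "plan": [
    {"ax": 6.4,"ay": 5.1,"az": -18.5,"tx": 8.4,"ty": -0.1,"tz": -0.2,"jaw": 1},
    {"ax": 6.4,"ay": 5.1,"az": -18.5,"tx": 8.4,"ty": -0.1,"tz": -0.2,"jaw": -1},
    {"ax": 6.4,"ay": 5.1,"az": -18.5,"tx": 8.4,"ty": -0.1,"tz": -0.2,"jaw": -1},
    {"ax": 6.4,"ay": 5.1,"az": -18.5,"tx": 8.4,"ty": -0.1,"tz": -0.2,"jaw": -1}
  ]
}}

```text
clock: 6.63
position: [0.4526, -0.0286, 0.2526]
ee_rot: [1.467, 2.439, 0.441]
wrist_force: [-0.1, -0.2, -0.6]
grip_width: 0.172
finger_force: 0.0
```

Emit:
{"fn": "drive_tool", "kwargs": {
  "plan": [
    {"ax": 6.3,"ay": 5.1,"az": -18.5,"tx": 8.0,"ty": 2.6,"tz": 0.4,"jaw": -1},
    {"ax": 6.3,"ay": 5.1,"az": -18.5,"tx": 8.0,"ty": 2.6,"tz": 0.4,"jaw": -1},
    {"ax": 6.3,"ay": 5.1,"az": -18.5,"tx": 8.0,"ty": 2.6,"tz": 0.4,"jaw": -1},
    {"ax": 6.3,"ay": 5.1,"az": -18.5,"tx": 8.0,"ty": 2.6,"tz": 0.4,"jaw": -1}
  ]
}}

```text
clock: 6.97
position: [0.4391, 0.0542, 0.2528]
ee_rot: [1.085, 2.743, 0.314]
wrist_force: [1.0, 0.1, 0.8]
grip_width: 0.458
finger_force: 0.0
```

Emit:
{"fn": "drive_tool", "kwargs": {
  "plan": [
    {"ax": 6.4,"ay": 5.2,"az": -18.6,"tx": 8.4,"ty": 8.1,"tz": 5.0,"jaw": -1},
    {"ax": 6.4,"ay": 5.2,"az": -18.6,"tx": 8.4,"ty": 8.1,"tz": 5.0,"jaw": -1},
    {"ax": 6.4,"ay": 5.2,"az": -18.6,"tx": 8.4,"ty": 8.1,"tz": 5.0,"jaw": -1},
    {"ax": 6.4,"ay": 5.2,"az": -18.6,"tx": 8.4,"ty": 8.1,"tz": 5.0,"jaw": -1}
  ]
}}

```text
clock: 7.3
position: [0.4427, 0.1785, 0.2141]
ee_rot: [0.65, 2.992, 0.168]
wrist_force: [-0.7, -0.2, -0.8]
grip_width: 0.744
finger_force: 0.0
```

Emit:
{"fn": "drive_tool", "kwargs": {
  "plan": [
    {"ax": 6.3,"ay": 5.1,"az": -18.5,"tx": 5.2,"ty": 10.1,"tz": 10.5,"jaw": -1},
    {"ax": 6.3,"ay": 5.1,"az": -18.5,"tx": 5.2,"ty": 10.1,"tz": 10.5,"jaw": -1},
    {"ax": 6.3,"ay": 5.1,"az": -18.5,"tx": 5.2,"ty": 10.1,"tz": 10.5,"jaw": -1},
    {"ax": 6.3,"ay": 5.1,"az": -18.5,"tx": 5.2,"ty": 10.1,"tz": 10.5,"jaw": -1},
    {"ax": 6.3,"ay": 5.1,"az": -18.5,"tx": 5.2,"ty": 10.1,"tz": 10.5,"jaw": -1}
  ]
}}

```text
clock: 7.72
position: [0.4474, 0.2976, 0.1184]
ee_rot: [-0.173, -3.12, -0.009]
wrist_force: [-0.6, -0.7, -0.6]
grip_width: 0.996
finger_force: 0.0
```

```bash
python3 - <<'E'
from h import *
plan([(PC+[0,0,.05],RGRASP),(PC+[0,0,.017],RGRASP)])
for c in ("side","top"):
    im,d=viewer.capture(c); cv2.imwrite(f"pics/g_{c}.png",im)
    P,u,v=pts(c,d,colmask(im,40,90,80))
    k=(abs(P[:,0]-.565)<.1)&(abs(P[:,1]+.057)<.1)&(P[:,2]>.06); print(c,k.sum())
    C,n,Q=board_fit(P[k]); th=np.arctan2(n@L*-1,n@N0)
    x=np.cross(L,n);x/=np.linalg.norm(x); e=np.array([0,0,1])-n*n[2];e/=np.linalg.norm(e);f=np.cross(n,e)
    r=rect(np.c_[(Q-C)@e,(Q-C)@f]); mid=C+r[0][0]*e+r[0][1]*f
    print(n,"green tilt from N0 deg",np.degrees(th),"axle yaw via n",np.degrees(np.arctan2(-n[1],-n[0])),"rect",r[1],r[2],"mid",mid-.005*n)
    P,u,v=pts(c,d,colmask(im,12,30,80,60)); D=P-MID; h=D@N0
    k=(h>.008)&(h<.03)&(abs(D@A)<.06)&(abs(D@L)<.06); D=D[k]
    for sgn in (1,-1):
        q=D[np.sign(D@L)==sgn]; 
        if len(q): print(" pin",sgn,len(q),"A,L,N mm",np.round([1e3*np.median(q@w) for w in (A,L,N0)],1))
f=lambda n,x,y:cv2.resize(cv2.imread(n)[y:y+100,x:x+100],(400,400),interpolation=cv2.INTER_CUBIC)
cv2.imwrite("pics/p3.png",np.hstack([f("pics/g_top.png",300,150),f("pics/g_side.png",290,160)]))
E
```

```text
a [ 0.3 -1.  -0.3] t [-0.61 -0.41  6.83] | n= 2
a [-0.  0.  0.] t [ 0.  -0.   3.3] | n= 1
side 1483
[-0.49492936 -0.06921781  0.86617194] green tilt from N0 deg 0.030685891691117833 axle yaw via n 7.961401617199578 rect (0.12564551830291748, 0.11709119379520416) 89.68212890625 mid [ 0.56323354 -0.05473477  0.12437118]
 pin 1 7 A,L,N mm [19.7 31.6 10.8]
 pin -1 5 A,L,N mm [ 25.4 -30.7  19. ]
top 1852
[-0.49603393 -0.06703735  0.86571146] green tilt from N0 deg -0.10176137185700829 axle yaw via n 7.696702384092604 rect (0.11549928784370422, 0.11994125694036484) 0.33759886026382446 mid [ 0.56427409 -0.05931495  0.1243363 ]
 pin 1 8 A,L,N mm [25.9 27.9 18.4]
 pin -1 10 A,L,N mm [ 25.6 -31.4  16.3]
```

View pics/p3.png

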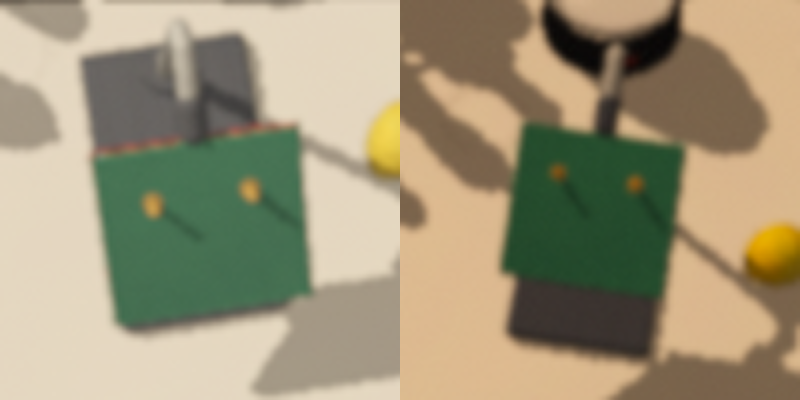

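The green face is up and at its stop (tilt error 0.1°), with pins at (152,205) and (251,190) in the top crop. Next, grasp the plaque's rib.

Emit:
{"fn": "drive_tool", "kwargs": {
  "plan": [
    {"ax": 0.3,"ay": -1.0,"az": -0.3,"tx": -0.6,"ty": -0.4,"tz": 3.8,"jaw": -1},
    {"ax": 0.3,"ay": -1.0,"az": -0.3,"tx": -0.6,"ty": -0.4,"tz": 6.8,"jaw": -1},
    {"ax": 0.3,"ay": -1.0,"az": -0.3,"tx": -0.6,"ty": -0.4,"tz": 6.8,"jaw": -1},
    {"ax": 0.3,"ay": -1.0,"az": -0.3,"tx": -0.6,"ty": -0.4,"tz": 6.8,"jaw": -1}
  ]
}}

```text
clock: 8.15
position: [0.4536, 0.2909, 0.0558]
ee_rot: [0.165, 3.133, 0.001]
wrist_force: [0.8, 0.6, 1.0]
grip_width: 1.001
finger_force: 0.0
```

```bash
python3 - <<'E'
from h import *
print(read_state()["position"]); plan([(PC+[0,0,.017],RGRASP)])
E
```

```text
[0.4536429  0.29088885 0.05578278]
a [0.1 0.3 0.1] t [0.23 0.22 3.88] | n= 1
```

Emit:
{"fn": "drive_tool", "kwargs": {
  "plan": [
    {"ax": 0,"ay": 0.3,"az": 0,"tx": 0.2,"ty": 0.2,"tz": 2.0,"jaw": -1},
    {"ax": 0,"ay": 0.3,"az": 0,"tx": 0.2,"ty": 0.2,"tz": 3.2,"jaw": -1},
    {"ax": 0,"ay": 0.3,"az": 0,"tx": 0.2,"ty": 0.2,"tz": 3.8,"jaw": -1},
    {"ax": 0,"ay": 0.3,"az": 0,"tx": 0.2,"ty": 0.2,"tz": 3.8,"jaw": -1},
    {"ax": 0,"ay": 0.3,"az": 0,"tx": 0.2,"ty": 0.2,"tz": 3.8,"jaw": 1}
  ],
  "newtons": 15
}}

```text
clock: 8.57
position: [0.4527, 0.2954, 0.0186]
ee_rot: [0.158, 3.136, 0.004]
wrist_force: [0.7, -0.4, -0.0]
grip_width: 0.967
finger_force: 0.0
```

Emit:
{"fn": "drive_tool", "kwargs": {
  "plan": [
    {"ax": 0,"ay": 0,"az": 0,"tx": 0,"ty": 0,"tz": 0,"jaw": 1},
    {"ax": 0,"ay": 0,"az": 0,"tx": 0,"ty": 0,"tz": 0,"jaw": 1},
    {"ax": 0,"ay": 0,"az": 0,"tx": 0,"ty": 0,"tz": 0,"jaw": 1},
    {"ax": 0,"ay": 0,"az": 0,"tx": 0,"ty": 0,"tz": 0,"jaw": 1},
    {"ax": 0,"ay": 0,"az": 0,"tx": 0,"ty": 0,"tz": 0,"jaw": 1}
  ]
}}

```text
clock: 8.98
position: [0.4524, 0.2957, 0.018]
ee_rot: [0.157, 3.136, 0.003]
wrist_force: [0.0, -0.4, -0.1]
grip_width: 0.618
finger_force: 0.0
```

Emit:
{"fn": "drive_tool", "kwargs": {
  "plan": [
    {"ax": 0,"ay": 0,"az": 0,"tx": 0,"ty": 0,"tz": 0,"jaw": 1},
    {"ax": 0,"ay": 0,"az": 0,"tx": 0,"ty": 0,"tz": 0,"jaw": 1},
    {"ax": 0,"ay": 0,"az": 0,"tx": 0,"ty": 0,"tz": 0,"jaw": 1},
    {"ax": 0,"ay": 0,"az": 0,"tx": 0,"ty": 0,"tz": 0,"jaw": 1},
    {"ax": 0,"ay": 0,"az": 0,"tx": 0,"ty": 0,"tz": 0,"jaw": 1}
  ]
}}

```text
clock: 9.4
position: [0.4522, 0.2955, 0.0177]
ee_rot: [0.157, 3.137, 0.003]
wrist_force: [-0.5, 0.0, -0.7]
grip_width: 0.262
finger_force: 0.0
```

Emit:
{"fn": "drive_tool", "kwargs": {
  "plan": [
    {"ax": 0,"ay": 0,"az": 0,"tx": 0,"ty": 0,"tz": 0,"jaw": 1},
    {"ax": 0,"ay": 0,"az": 0,"tx": 0,"ty": 0,"tz": 0,"jaw": 1},
    {"ax": 0,"ay": 0,"az": 0,"tx": 0,"ty": 0,"tz": 0,"jaw": 1},
    {"ax": 0,"ay": 0,"az": 0,"tx": 0,"ty": 0,"tz": 0,"jaw": 1},
    {"ax": 0,"ay": 0,"az": 0,"tx": 0,"ty": 0,"tz": 0,"jaw": 1}
  ]
}}

```text
clock: 9.82
position: [0.4522, 0.2955, 0.0177]
ee_rot: [0.157, 3.137, 0.003]
wrist_force: [-1.1, -0.2, 0.4]
grip_width: 0.147
finger_force: 15.0
```

Emit:
{"fn": "drive_tool", "kwargs": {
  "plan": [
    {"ax": 0,"ay": 0,"az": 0,"tx": 0,"ty": 0,"tz": -2,"jaw": 1},
    {"ax": 0,"ay": 0,"az": 0,"tx": 0,"ty": 0,"tz": -6,"jaw": 1},
    {"ax": 0,"ay": 0,"az": 0,"tx": 0,"ty": 0,"tz": -10,"jaw": 1},
    {"ax": 0,"ay": 0,"az": 0,"tx": 0,"ty": 0,"tz": -14,"jaw": 1},
    {"ax": 0,"ay": 0,"az": 0,"tx": 0,"ty": 0,"tz": -18,"jaw": 1}
  ]
}}

```text
clock: 10.23
position: [0.4515, 0.2949, 0.1992]
ee_rot: [0.157, 3.137, 0.003]
wrist_force: [1.0, 0.4, -1.2]
grip_width: 0.145
finger_force: 15.0
```

```bash
python3 - <<'E'
from h import *
from scipy.spatial.transform import Slerp
s=read_state(); p0=s["position"]; print(s["grip_width"],s["finger_force"])
S=Slerp([0,1],Rn.concatenate([Rn.from_rotvec(s["ee_rot"]),Rn.from_matrix(RPLACE)]))
e=bp(0,0,80+18); m=(p0+e)/2; m[2]=.24
plan([(m,S(.5).as_matrix()),(e,RPLACE)])
E
```

```text
0.14511803119998354 14.9857896566391
a [ -1.7 -14.9  -6.7] t [ -4.96 -17.48  -4.11] | n= 5
a [ -1.8 -14.9  -6.6] t [ -2.04 -18.     3.4 ] | n= 5
```

Emit:
{"fn": "drive_tool", "kwargs": {
  "plan": [
    {"ax": -1.7,"ay": -14.9,"az": -6.7,"tx": -5.0,"ty": -17.5,"tz": -4.1,"jaw": 1},
    {"ax": -1.7,"ay": -14.9,"az": -6.7,"tx": -5.0,"ty": -17.5,"tz": -4.1,"jaw": 1},
    {"ax": -1.7,"ay": -14.9,"az": -6.7,"tx": -5.0,"ty": -17.5,"tz": -4.1,"jaw": 1},
    {"ax": -1.7,"ay": -14.9,"az": -6.7,"tx": -5.0,"ty": -17.5,"tz": -4.1,"jaw": 1},
    {"ax": -1.7,"ay": -14.9,"az": -6.7,"tx": -5.0,"ty": -17.5,"tz": -4.1,"jaw": 1}
  ]
}}

```text
clock: 10.65
position: [0.4837, 0.1135, 0.2391]
ee_rot: [-0.026, 2.877, 0.026]
wrist_force: [0.5, -0.4, -1.8]
grip_width: 0.148
finger_force: 15.0
```

Emit:
{"fn": "drive_tool", "kwargs": {
  "plan": [
    {"ax": -1.8,"ay": -14.9,"az": -6.6,"tx": -2.0,"ty": -18.0,"tz": 3.4,"jaw": 1},
    {"ax": -1.8,"ay": -14.9,"az": -6.6,"tx": -2.0,"ty": -18.0,"tz": 3.4,"jaw": 1},
    {"ax": -1.8,"ay": -14.9,"az": -6.6,"tx": -2.0,"ty": -18.0,"tz": 3.4,"jaw": 1},
    {"ax": -1.8,"ay": -14.9,"az": -6.6,"tx": -2.0,"ty": -18.0,"tz": 3.4,"jaw": 1},
    {"ax": -1.8,"ay": -14.9,"az": -6.6,"tx": -2.0,"ty": -18.0,"tz": 3.4,"jaw": 1}
  ]
}}

```text
clock: 11.07
position: [0.5147, -0.066, 0.2066]
ee_rot: [-0.177, 2.612, 0.048]
wrist_force: [0.7, 0.4, -1.0]
grip_width: 0.153
finger_force: 15.0
```

```bash
python3 - <<'E'
from h import *
import time
s=read_state(); print(s["position"],s["joint_velocities"].round(2)); 
im,d=viewer.capture("top"); im2,d2=viewer.capture("side"); np.save("pd.npy",d2); cv2.imwrite("pics/pl_side.png",im2)
f=lambda i,x,y:cv2.resize(i[y:y+100,x:x+100],(400,400),interpolation=cv2.INTER_CUBIC)
cv2.imwrite("pics/p4.png",np.hstack([f(im,300,150),f(im2,290,160)]))
s=read_state(); Rt=Rn.from_rotvec(s["ee_rot"]).as_matrix(); D=s["position"]-MID; print("board A,L,N mm",[round(1e3*float(D@w),1) for w in (A,L,N0)])
for c,i,dd in (("top",im,d),("side",im2,d2)):
    P,u,v=pts(c,dd,colmask(i,100,125,90)); D=P-MID; k=(np.abs(D)<.15).all(1)&(D@N0>.03)
    print(c,k.sum(), len(P)); D=D[k]
    if len(D)>30: r=rect(np.c_[D@A,D@L]*1e3); print(r, np.percentile(D@A*1e3,[1,99]),np.percentile(D@L*1e3,[1,99]),np.median(D@N0))
plan([(bp(0,0,98),RPLACE),(bp(0,0,45),RPLACE)])
E
```

```text
[ 0.51469298 -0.06598387  0.20658257] [-0.79  0.55 -0.26  0.41 -0.03 -0.9 ]
board A,L,N mm [-2.2, -4.1, 95.7]
top 496 506
(array([15.33106041, -2.09454346]), (91.93798828125, 45.4289665222168), 87.84223937988281) [-3.51889661 36.54323867] [-46.09027917  42.92933831] 0.08325184631214569
side 0 0
a [-0.1 -0.1 -0.3] t [-0.22  0.41 -0.23] | n= 1
a [-0.  0. -0.] t [0.   0.01 5.3 ] | n= 2
```

View pics/p4.png

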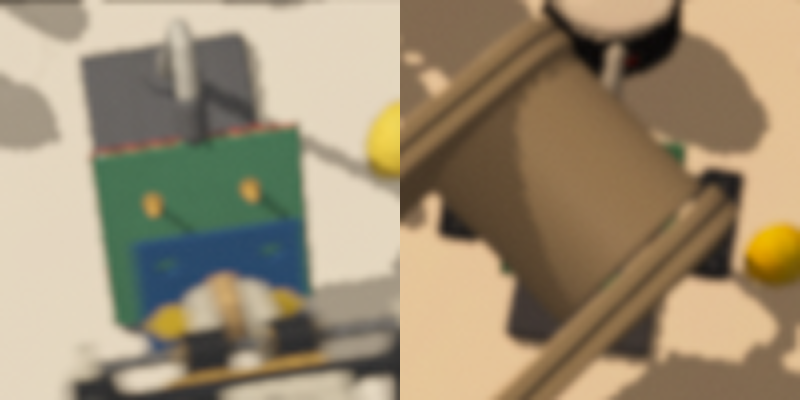

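Holes are at (167,265) and (272,249) in the top crop, pins at (152,205) and (251,190); the side view is blocked by the arm. Moving closer, then letting it settle.

Emit:
{"fn": "drive_tool", "kwargs": {
  "plan": [
    {"ax": 0,"ay": 0,"az": 0,"tx": -0.2,"ty": 0.4,"tz": 1.5,"jaw": 1},
    {"ax": 0,"ay": 0,"az": 0,"tx": -0.2,"ty": 0.4,"tz": 3.5,"jaw": 1},
    {"ax": 0,"ay": 0,"az": 0,"tx": -0.2,"ty": 0.4,"tz": 4.8,"jaw": 1},
    {"ax": 0,"ay": 0,"az": 0,"tx": -0.2,"ty": 0.4,"tz": 4.8,"jaw": 1},
    {"ax": 0,"ay": 0,"az": 0,"tx": -0.2,"ty": 0.4,"tz": 4.8,"jaw": 1}
  ]
}}

```text
clock: 11.58
position: [0.54, -0.0544, 0.1662]
ee_rot: [-0.181, 2.615, 0.052]
wrist_force: [0.2, -0.1, -1.9]
grip_width: 0.157
finger_force: 15.0
```

```bash
cat >> h.py <<'E'
def tcp():
    s=read_state(); D=s["position"]-MID; return np.round([1e3*float(D@w) for w in (A,L,N0)],1)
E
python3 - <<'E'
from h import *
acc=[]
for i in range(3): im,d=viewer.capture("top"); acc.append(im.astype(float))
im=np.mean(acc,0).astype(np.uint8); cv2.imwrite("pics/q_top.png",im)
print(tcp())
P,u,v=pts("top",d,colmask(im,100,125,90)); D=P-MID; k=(np.abs(D)<.15).all(1)&(D@N0>.01)&(D@N0<.04); D=D[k]
x,y,w=[D@q*1e3 for q in (A,L,N0)]; print(k.sum(),"N",np.median(w),"A",np.percentile(x,[1,99]))
s=[(y[abs(x-x0)<3].min(),y[abs(x-x0)<3].max()) for x0 in (15,20,25,30)]; print("L edges",np.round(s,1))
t=[x[abs(y-y0)<4].max() for y0 in (-35,-20,0,20,35)]; print("top edge",np.round(t,1))
cv2.imwrite("pics/p5.png",cv2.resize(im[160:240,305:385],(600,600),interpolation=cv2.INTER_CUBIC))
plan([(bp(0,0,45),RPLACE)])
E
```

```text
[ 2.6  4.1 49.2]
473 N 36.39341033854965 A [-3.51134169 40.49649516]
L edges [[-44.4  48.1]
 [-44.5  47.4]
 [-42.5  46.9]
 [-42.7  48.4]]
top edge [39.7 38.9 40.2 40.5 41.7]
a [ 0.   0.1 -0. ] t [ 0.26 -0.41  0.42] | n= 1
```

View pics/p5.png

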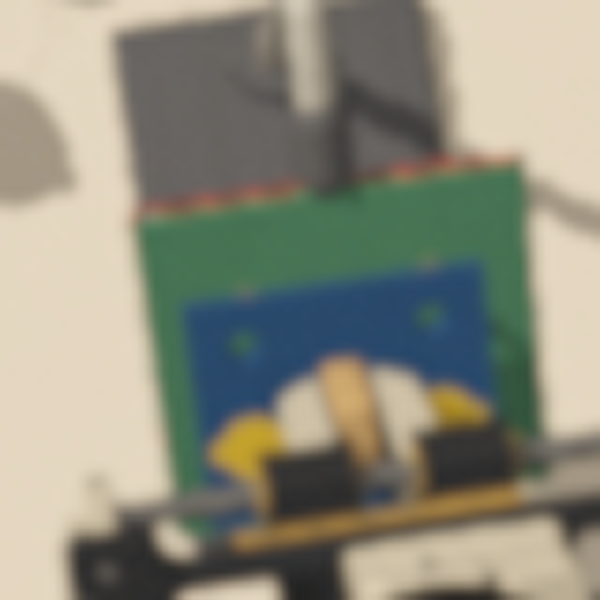

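Holes are visible at (243,345) and (432,316), with the pin roots just showing past the top edge at (245,290) and (430,263). After correcting for perspective, this agrees with the model to about 1 mm.

Emit:
{"fn": "drive_tool", "kwargs": {
  "plan": [
    {"ax": 0,"ay": 0,"az": 0,"tx": 0.26,"ty": -0.44,"tz": 0.6,"jaw": 1},
    {"ax": 0,"ay": 0,"az": 0,"tx": 0.26,"ty": -0.44,"tz": 0.6,"jaw": 1},
    {"ax": 0,"ay": 0,"az": 0,"tx": 0.26,"ty": -0.44,"tz": 0.6,"jaw": 1},
    {"ax": 0,"ay": 0,"az": 0,"tx": 0.26,"ty": -0.44,"tz": 0.6,"jaw": 1}
  ]
}}

```text
clock: 12.07
position: [0.5421, -0.0599, 0.1609]
ee_rot: [-0.179, 2.613, 0.049]
wrist_force: [0.3, 0.5, -1.0]
grip_width: 0.152
finger_force: 15.0
```

```bash
python3 - <<'E'
from h import *
im,d=viewer.capture("top"); print(tcp(),Rn.from_matrix(RPLACE.T@Rn.from_rotvec(read_state()["ee_rot"]).as_matrix()).as_rotvec(degrees=True).round(2)); cv2.imwrite("pics/r_top.png",im)
P,u,v=pts("top",d,colmask(im,100,125,90)); D=P-MID; k=(np.abs(D)<.15).all(1)&(D@N0>.01)&(D@N0<.04); D=D[k]
x,y,w=[D@q*1e3 for q in (A,L,N0)]
print("L edges",np.round(np.mean([(y[abs(x-x0)<3].min(),y[abs(x-x0)<3].max()) for x0 in (15,20,25,30)],0),1),"top",np.round([x[abs(y-y0)<4].max() for y0 in (-35,-20,0,20,35)],1),np.median(w))
E
```

```text
[-0.9 -0.5 42.4] [-0.03 -0.02  0.07]
L edges [-49.   42.2] top [35.5 37.8 37.5 37.1 37.2] 29.723704459945065
```

Emit:
{"fn": "drive_tool", "kwargs": {
  "plan": [
    {"ax": 0,"ay": 0,"az": 0,"tx": -0.1,"ty": 0.07,"tz": 0.1,"jaw": 1},
    {"ax": 0,"ay": 0,"az": 0,"tx": -0.1,"ty": 0.07,"tz": 0.3,"jaw": 1},
    {"ax": 0,"ay": 0,"az": 0,"tx": -0.1,"ty": 0.07,"tz": 0.5,"jaw": 1},
    {"ax": 0,"ay": 0,"az": 0,"tx": -0.1,"ty": 0.07,"tz": 0.7,"jaw": 1},
    {"ax": 0,"ay": 0,"az": 0,"tx": -0.1,"ty": 0.07,"tz": 0.7,"jaw": 1}
  ]
}}

```text
clock: 12.53
position: [0.5463, -0.0582, 0.1547]
ee_rot: [-0.179, 2.613, 0.05]
wrist_force: [0.8, 0.0, -1.9]
grip_width: 0.154
finger_force: 15.0
```

```bash
cat >> h.py <<'E'
def fb():
    s=read_state(); return "tcp",tcp(),"F A,L,N",np.round([s["wrist_force"]@w for w in (A,L,N0)],1),"M",np.round([s["moment"]@w for w in (A,L,N0)],2)
E
python3 -c "
from h import *
print(fb())"
```

```text
('tcp', array([-0.2,  0.5, 34.8]), 'F A,L,N', array([-0.3, -0.1, -2.1]), 'M', array([ 0.01,  0.32, -0.02]))
```

Emit:
{"fn": "drive_tool", "kwargs": {
  "plan": [
    {"ax": 0,"ay": 0,"az": 0,"tx": 0,"ty": 0,"tz": 0.2,"jaw": 1},
    {"ax": 0,"ay": 0,"az": 0,"tx": 0,"ty": 0,"tz": 0.4,"jaw": 1},
    {"ax": 0,"ay": 0,"az": 0,"tx": 0,"ty": 0,"tz": 0.6,"jaw": 1},
    {"ax": 0,"ay": 0,"az": 0,"tx": 0,"ty": 0,"tz": 0.6,"jaw": 1}
  ]
}}

```text
clock: 12.87
position: [0.5493, -0.0579, 0.1496]
ee_rot: [-0.179, 2.613, 0.05]
wrist_force: [0.3, 0.8, -2.3]
grip_width: 0.149
finger_force: 15.0
```

```bash
python3 -c "
from h import *
print(fb())"
```

```text
('tcp', array([-0.1,  0.4, 28.8]), 'F A,L,N', array([-0.8,  0.7, -2.2]), 'M', array([-0.03,  0.34,  0.02]))
```

Emit:
{"fn": "drive_tool", "kwargs": {
  "plan": [
    {"ax": 0,"ay": 0,"az": 0,"tx": 0,"ty": 0,"tz": 0.2,"jaw": 1},
    {"ax": 0,"ay": 0,"az": 0,"tx": 0,"ty": 0,"tz": 0.4,"jaw": 1},
    {"ax": 0,"ay": 0,"az": 0,"tx": 0,"ty": 0,"tz": 0.55,"jaw": 1},
    {"ax": 0,"ay": 0,"az": 0,"tx": 0,"ty": 0,"tz": 0.65,"jaw": 1},
    {"ax": 0,"ay": 0,"az": 0,"tx": 0,"ty": 0,"tz": 0.65,"jaw": 1}
  ]
}}

```text
clock: 13.28
position: [0.5524, -0.0575, 0.1447]
ee_rot: [-0.18, 2.613, 0.05]
wrist_force: [-7.9, 0.9, 4.9]
grip_width: 0.149
finger_force: 15.0
```

```bash
python3 - <<'E'
from h import *
print(fb()); im,d=viewer.capture("top")
P,u,v=pts("top",d,colmask(im,100,125,90)); D=P-MID; k=(np.abs(D)<.15).all(1)&(D@N0<.04); D=D[k]; print(k.sum(),np.median(D@N0*1e3))
cv2.imwrite("pics/p6.png",cv2.resize(im[160:240,305:385],(600,600),interpolation=cv2.INTER_CUBIC))
E
```

```text
('tcp', array([ 0.1,  0.4, 23. ]), 'F A,L,N', array([-4.3,  1.9,  8.1]), 'M', array([ 0.22,  0.95, -0.12]))
417 10.536115355878838
```

View pics/p6.png

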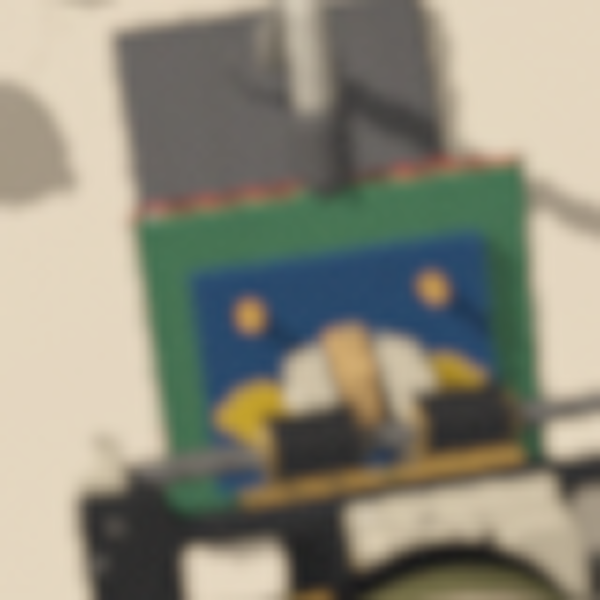

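Both pins stick through the holes at (250,317) and (434,287), and the plate is seated at a height of 10.5 mm. I can release it.

Emit:
{"fn": "drive_tool", "kwargs": {
  "plan": [
    {"ax": 0,"ay": 0,"az": 0,"tx": 0,"ty": 0,"tz": 0,"jaw": -0.3},
    {"ax": 0,"ay": 0,"az": 0,"tx": 0,"ty": 0,"tz": 0,"jaw": -0.3},
    {"ax": 0,"ay": 0,"az": 0,"tx": 0,"ty": 0,"tz": 0,"jaw": -0.3},
    {"ax": 0,"ay": 0,"az": 0,"tx": 0,"ty": 0,"tz": 0,"jaw": -0.3},
    {"ax": 0,"ay": 0,"az": 0,"tx": 0,"ty": 0,"tz": 0,"jaw": -0.3}
  ]
}}

```text
clock: 13.75
position: [0.5527, -0.0575, 0.1445]
ee_rot: [-0.179, 2.612, 0.049]
wrist_force: [0.9, -0.3, -0.5]
grip_width: 0.457
finger_force: 0.0
```

Emit:
{"fn": "drive_tool", "kwargs": {
  "plan": [
    {"ax": 0,"ay": 0,"az": 0,"tx": 0,"ty": 0,"tz": 0,"jaw": -0.3},
    {"ax": 0,"ay": 0,"az": 0,"tx": 0,"ty": 0,"tz": -2,"jaw": -0.3},
    {"ax": 0,"ay": 0,"az": 0,"tx": 0,"ty": 0,"tz": -5,"jaw": -0.3},
    {"ax": 0,"ay": 0,"az": 0,"tx": 0,"ty": 0,"tz": -9,"jaw": -0.3},
    {"ax": 0,"ay": 0,"az": 0,"tx": 0,"ty": 0,"tz": -13,"jaw": -0.3}
  ]
}}

```text
clock: 14.17
position: [0.4867, -0.066, 0.257]
ee_rot: [-0.18, 2.615, 0.051]
wrist_force: [1.3, -1.1, 0.8]
grip_width: 0.646
finger_force: 0.0
```

Emit:
{"fn": "drive_tool", "kwargs": {
  "plan": [
    {"ax": 0,"ay": 0,"az": 0,"tx": 0,"ty": 4,"tz": -3,"jaw": -0.3},
    {"ax": 0,"ay": 0,"az": 0,"tx": 0,"ty": 8,"tz": -3,"jaw": -0.3},
    {"ax": 0,"ay": 0,"az": 0,"tx": 0,"ty": 12,"tz": -3,"jaw": -0.3},
    {"ax": 0,"ay": 0,"az": 0,"tx": 0,"ty": 16,"tz": -3,"jaw": -0.3},
    {"ax": 0,"ay": 0,"az": 0,"tx": 0,"ty": 16,"tz": -3,"jaw": -0.3}
  ]
}}

```text
clock: 14.58
position: [0.4502, 0.0963, 0.2844]
ee_rot: [-0.188, 2.609, 0.055]
wrist_force: [1.1, -0.2, -0.5]
grip_width: 0.651
finger_force: 0.0
```

```bash
python3 - <<'E'
from h import *
im,d=viewer.capture("top"); im2,d2=viewer.capture("side"); print(fb())
P,u,v=pts("top",d,colmask(im,100,125,90)); D=P-MID; k=(np.abs(D)<.1).all(1); D=D[k]; C,n,Q=board_fit(D)
print(k.sum(),"centre N",np.median(Q@N0*1e3),"tilt vs N0",np.degrees(np.arccos(n@N0)),rect(np.c_[D@A,D@L]*1e3))
f=lambda i,x,y:cv2.resize(i[y:y+100,x:x+100],(400,400),interpolation=cv2.INTER_CUBIC)
cv2.imwrite("pics/p7.png",np.hstack([f(im,300,150),f(im2,290,160)]))
E
```

```text
('tcp', array([  0.3, 163.4, 183.3]), 'F A,L,N', array([ 0.3, -0.4,  0.1]), 'M', array([-0.  ,  0.31,  0.01]))
623 centre N 10.747112860581286 tilt vs N0 0.39223517319263396 (array([-3.56312943, -3.38319778]), (94.6235122680664, 84.60358428955078), 89.90779876708984)
```

View pics/p7.png

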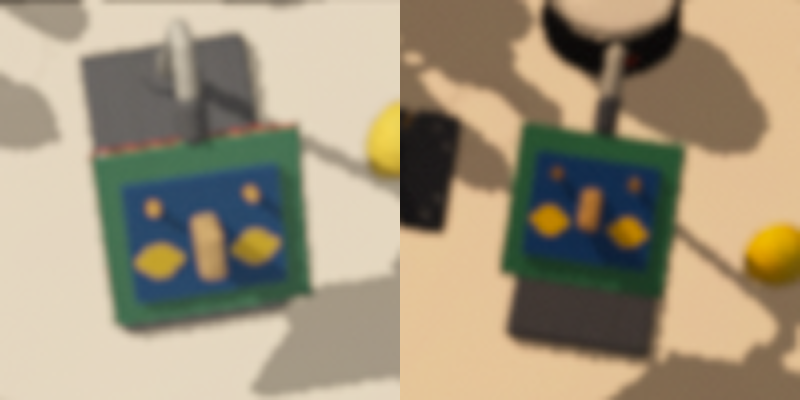

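The plaque lies flat (0.4° off), with both pins through its holes at (152,208) and (251,193). The green face is up and the gripper is clear of everything. Handing in.

```bash
python3 -c "
from h import *
print(close_job())"
```

```text
the job is handed in; nothing more can be done
None
```

I turned the sign to its green face, up to the stop, hung the blue lemon plaque flat on both pins with its holes at the top, let go of everything and handed in the job at about 15 s; no verdict came back.

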